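Hang the sample can on the latched scale hooks

TASK

Weigh the steel sample can on the hanging scale: swing its bail up from where it lies flat until it is upright, with the can still standing level where it is, then carry the can by the grip to the twin hook, pass the hook tips through under the bail and press the bail down past both brass spring latches until it bears on the bottom of the hooks and the scale takes the weight, and only then let go. The can must end hanging free and nearly still on the two hooks, on both sides of the grip, with both latches sprung shut over the bail. The scale is delicate: never load it beyond 20 N in all, do not tip the can, and do not disturb the timer, the beaker or the red-capped bottle.

Things in the scene. Friction and masses are not known exactly. Their poses are not given: they have to be found in the camera images.
- sample_can: Lidded steel can, blue band, 94 mm across, 80 mm high, 0.37 to 0.6 kg; origin: centre of its underside, z up. Its wire bail (5 mm wire) turns almost freely on pins on the can's x axis, 74 mm above the underside, and falls back when let go. Bail legs 108 mm apart; cross wire 110 mm from the pin axis, its middle 80 mm straight. Flat, it sticks out level toward the can's -y.
- grip (a point): Middle of the bail's cross wire and of the black grip sleeve on it (12 mm diameter, 44 mm long, parallel to the can's x axis). The sleeve spins freely on the wire, so a gripper closed across it can keep pointing down while the bail swings up and while the can hangs.
- bail (a joint): Bail angle, rad: 0 = lying flat on its stops toward the can's -y, pi/2 = upright.
- scale_stand: Grey base plate (12 mm thick) and lower column of the hanging scale, fixed; origin under the column axis. The twin hook reaches out toward the stand's -x: two J hooks of 8 mm rod at y = -36 and +36 mm, 64 mm clear between them. A cross beam joins them 60 mm behind (+x of) their saddles, column beyond, tops 20 mm over the saddles; the rods fall to it from behind the guide noses.
- hook_foot (a point): Point on the bench straight below the middle between the two saddles (the hooks' lowest points), 95 mm from the column axis; axes as the stand's. The wire must lie along y in both hooks, grip between them, 10 mm play sideways. The column is telescopic, set by hand: the saddles are anywhere from 212 to 254 mm above this point; their height is NOT REPORTED, so see or feel for it.
- weigh_hook (a joint): Sinking of the twin hook on the scale's spring, m: 0 unloaded, 4 N per mm, stop at 8 mm; the hanging can alone sinks it about 1 mm. More than 5 mm (20 N) is an overload. Hook seen from the side, from its saddle: tip on the -x side, inner face x = -7 mm, flaring out above z = 23 mm, top at z = 34 mm; rod underside z = -8; sloping guide nose on the +x side from x = 9, z = 29 to x = 30, z = 48.
- latch_near (a joint): Brass spring tongue of the +y hook (nearer the robot), rad: 0 = shut, grows as it is pushed down. Shut, it closes the mouth 22 to 28 mm over the saddle, sloping down to the tip. Pressed down 8 to 18 mm, it lets the wire slip past its free end at the tip and springs back above it. The can's weight alone does not open the latches: both together take 9 to 13 N.
- latch_far (a joint): The same for the latch on the stand's -y hook, farther from the robot.
- timer: White kitchen-type timer with red buttons, 62 x 62 x 21 mm, bystander; origin under its centre.
- beaker: Small white plastic beaker, 58 mm across, 65 mm high, bystander; origin under its centre.
- bottle_rinse: White bottle with a red cap, 58 mm across, 118 mm high, bystander; origin under its centre.

How it is judged:
By the outcome, as a careful person would: the job done as asked, in the order asked, and still so for the second after the job is handed in, with the robot touching nothing.
It also fails if it takes over 58 s, if anything falls off the work surface, if the arm or the gripper's body presses on something with over 40 N, if the wrist force passes 120 N, or if a joint passes its speed limit or range.

ROBOT

A 7-joint arm with a two-finger parallel gripper is mounted at the origin on a cart in front of the work surface, level with it; the furniture and walls round the work are solid. World frame = base frame: x ahead of the robot, y to its left, z up, the work surface at z = 0. Lengths are in m, angles in rad, forces in N, time in s.
With the tool pointing down it reaches from about 0.4 to 0.85 m from the base axis. Payload 10.4 kg.
Tool frame: the origin (TCP) lies midway between the tips of the shut fingers; the grasp point (between the pads) lies 19 mm behind it; z points along the fingers, y is the line along which they close (so a half turn about z gives the same grasp; the last joint's range is limited). The gripper opens to 87 mm and grips with 3 to 60 N. Pads are 19 mm wide; open, the fingers measure 117 mm over their backs; the gripper's body (75 mm by 190 mm) begins 51 mm behind the grasp point.
Start: joints at [-1.138, 0.332, -0.065, 1.46, 0.022, 1.35, -0.088], TCP at [0.275, 0.561, 0.223] pointing down, gripper open.
Joint ranges: [-2.6, 2.6], [-0.5, 2.12], [-1.47, 1.34], [0.16, 2.42], [-1.27, 4.41], [0.06, 2.06], [-2.6, 2.6]. Speed limits (rad/s): [2.22, 2.22, 2.79, 2.79, 3.14, 3.14, 3.14].

INTERFACE

Orientations are given as a unit quaternion [x, y, z, w].
In Python, from bench import r gives the robot as it stands.
- The arm moves only by the tool move_arm, never from a script. Its argument "targets" is a list of rows, each a list of 3 entries, a list of its own where there are three numbers: the shift along the tool's x, y, z in cm, then the turn, a rotation vector about the tool's x, y, z in rad, then the opening in per cent of the stroke, from 0 (shut) to 100 (fully open). In form: [[[x, y, z], [wx, wy, wz], gripper], ...]. A call has 1 to 20 rows; each row shifts and turns the commanded pose from where the row before left it, along the tool's axes as they then stand; what a row does not reach is not made up. A row lasts 1/8 s, in which the tool goes at most 62.5 mm and 10.7 degrees, less where a joint would pass 70% of its speed; a pose out of reach is approached as far as the arm can. A call with a gripper value outside its range is refused whole. The fingers move at their own pace and stop on an object; "grip_force" is the grip in N (left out, the last holds). Time passes only in rows, so rows that do not move let the fingers close. It gives the time, the measured TCP pose, the force, the opening and the grip force at its end, in the units of the state.
- r.read_state(): the state, without advancing time (a new reading comes with each control period).
- r.camera(name): name is "side" or "top"; returns a dict with "image" (384x512x3 uint8, blue, green, red), "vertical_fov" (degrees; the focal length in pixels is half the picture's height over the tangent of half this angle, whatever the lens; pixels are square), "cx", "cy" (the principal point, pixels), "cam_to_world" (4x4, takes a point from camera to world coordinates). Camera axes: x right, y down, z forward; pixel columns grow to the right and rows downward; lengths in m; the calibration is good to about 2 mm. A picture is of the moment at which its call begins. There is no depth.
- r.close_job(): hands the job in; it is judged then, once.
The state is a dict: "time": time; "joint_positions": joint angles; "joint_vel": joint speeds; "joint_torque": joint torques, N m; "ee_pos": TCP position; "eef_rot": TCP orientation; "ft_force": force on the tool from outside, world axes, zero at the start; "torque": the same for the moment, N m; "width": finger opening in m; "grip_force": force on a finger pad.
Only numpy, scipy, OpenCV 4.12 (cv2) and the standard library are available. Lean on these libraries where they do the work, as an engineer would, in place of code of your own. Each camera call takes 0.05 s, during which the arm holds its last target. There are 200 camera calls.

## Working session

There is one attempt and no reset: what is moved stays moved. The work goes in short steps, Python scripts to look and compute and a tool call to move; the robot and the scene stay as the last step left them, time stands still between calls to the robot, and variables do not carry over. Pictures are saved under pics/ and viewed, at most 10 in all, crops included, and the job is handed in when it is done.

Besides the shell and the picture viewer there is one more tool, called after "Emit:" by a JSON object that holds its "method" and its "body". move_arm: Moves the arm, as the interface text tells. Its arguments: {"type":"object","properties":{"targets":{"type":"array"},"grip_force":{"type":"number"}},"required":["targets"]}

```bash
ls; mkdir -p pics; cat > h.py <<'E'
import numpy as np, cv2
from bench import r
def cam(n):
    c=r.camera(n); im=c["image"]; c["f"]=im.shape[0]/2/np.tan(np.radians(c["vertical_fov"])/2); c["T"]=np.array(c["cam_to_world"]); return c
def ray(c,u,v):
    d=np.array([(u-c["cx"])/c["f"],(v-c["cy"])/c["f"],1.]); return c["T"][:3,3],c["T"][:3,:3]@d
def plane(c,u,v,z):
    o,d=ray(c,u,v); return o+d*(z-o[2])/d[2]
def proj(c,p):
    q=c["T"][:3,:3].T@(np.array(p)-c["T"][:3,3]); return c["cx"]+c["f"]*q[0]/q[2],c["cy"]+c["f"]*q[1]/q[2]
def tri(c1,p1,c2,p2):
    o1,d1=ray(c1,*p1);o2,d2=ray(c2,*p2)
    s=np.linalg.lstsq(np.c_[d1,-d2],o2-o1,rcond=None)[0]
    a=o1+d1*s[0];b=o2+d2*s[1]; return (a+b)/2,np.linalg.norm(a-b)
E
python3 - <<'E'
from h import *
for n in("top","side"):
    c=cam(n); cv2.imwrite(f"pics/{n}0.png",cv2.resize(c["image"],(768,576))); print(n,c["f"],c["cx"],c["cy"],c["T"].round(3).tolist(),c["image"].shape)
s=r.read_state(); print({k:np.round(v,3).tolist() for k,v in s.items()})
E
```

```text
pics
top 404.4286020331146 250.08177537808572 188.00163378829737 [[-0.012, -0.995, 0.099, 0.433], [-1.0, 0.013, 0.009, -0.095], [-0.011, -0.099, -0.995, 1.353], [0.0, 0.0, 0.0, 1.0]] (384, 512, 3)
side 394.804302159018 256.77267648239285 194.41026325208426 [[0.967, -0.11, 0.228, 0.263], [-0.253, -0.38, 0.89, -1.189], [-0.012, -0.919, -0.395, 0.671], [0.0, 0.0, 0.0, 1.0]] (384, 512, 3)
{'time': 0.1, 'joint_positions': [-1.138, 0.333, -0.065, 1.461, 0.022, 1.35, -0.089], 'joint_vel': [0.001, -0.002, 0.001, -0.003, -0.0, -0.0, -0.0], 'joint_torque': [0.001, -62.454, 0.024, -39.072, -0.061, 0.037, 0.0], 'ee_pos': [0.275, 0.561, 0.222], 'eef_rot': [0.226, 0.974, -0.001, -0.0], 'ft_force': [-0.425, -0.594, -0.057], 'torque': [-0.021, 0.024, -0.007], 'grip_force': 0.0, 'width': 0.087}
```

View pics/top0.png

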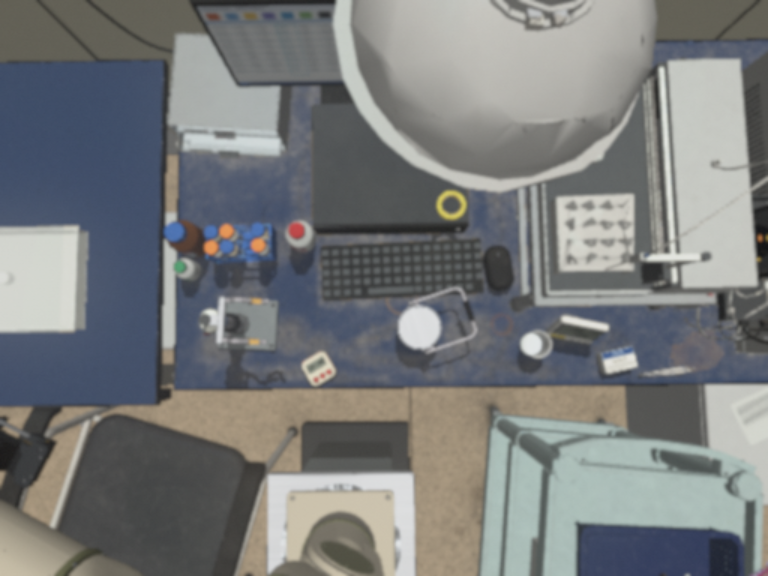

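View pics/side0.png

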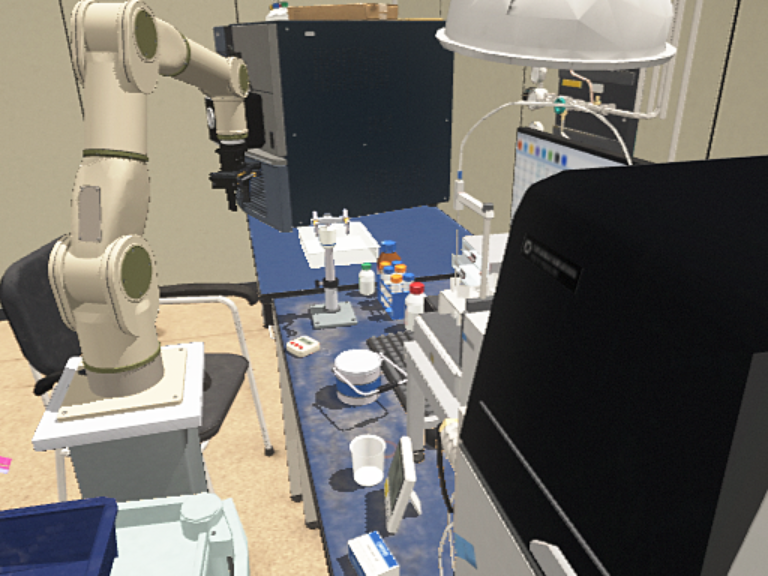

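Top view (×1.5): can lid at (420,327), bail to the right with its sleeve at (468,306), stand plate at (248,324) with latches at about (258,301/344), timer (318,368), beaker (535,345), bottle (298,235). In the side view the can is at (358,375) and the twin hook at about (330,220).

```bash
python3 - <<'E'
from h import *
a=cv2.imread("pics/top0.png"); 
c1=cam("top");c2=cam("side")
t=c1["image"][185:260,125:385]; s=c2["image"][130:290,180:290]
cv2.imwrite("pics/tc.png",cv2.resize(t,None,fx=3,fy=3,interpolation=cv2.INTER_CUBIC))
cv2.imwrite("pics/sc.png",cv2.resize(s,None,fx=3.7,fy=3.7,interpolation=cv2.INTER_CUBIC))
g=cv2.cvtColor(c1["image"],cv2.COLOR_BGR2HSV)
w=((g[...,1]<50)&(g[...,2]>150)).astype(np.uint8)
n,l,st,ce=cv2.connectedComponentsWithStats(w[185:260,125:385])
for i in range(1,n):
    if st[i,4]>30: print(st[i],ce[i]+[125,185], plane(c1,*(ce[i]+[125,185]),.08).round(4))
s=r.read_state()
from scipy.spatial.transform import Rotation as R
print(R.from_quat(s["eef_rot"]).as_matrix().round(3))
E
```

```text
[223   0   4  11  37] [349.54054054 189.62162162] [ 0.5505 -0.3963  0.08  ]
[232   0  28  18 166] [367.46987952 198.        ] [ 0.5233 -0.4516  0.08  ]
[239   0  21  12  71] [372.98591549 193.88732394] [ 0.536  -0.4694  0.08  ]
[140   9  53  40 783] [281.57088123 217.68199234] [ 0.4648 -0.1805  0.08  ]
[ 10  13  18  31 242] [144.5785124  212.73553719] [0.4856 0.2507 0.08  ]
[249  25  11   7  59] [379.3220339  212.77966102] [ 0.4764 -0.4867  0.08  ]
[222  36  20  18 217] [355.05990783 229.7281106 ] [ 0.4245 -0.409   0.08  ]
[ 76  49  23  23 247] [211.63967611 244.49797571] [0.384  0.0393 0.08  ]
[[-0.898  0.44  -0.   ]
 [ 0.44   0.898 -0.001]
 [-0.    -0.001 -1.   ]]
```

View pics/tc.png

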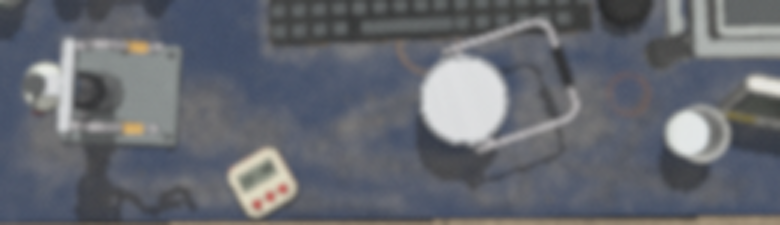

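View pics/sc.png

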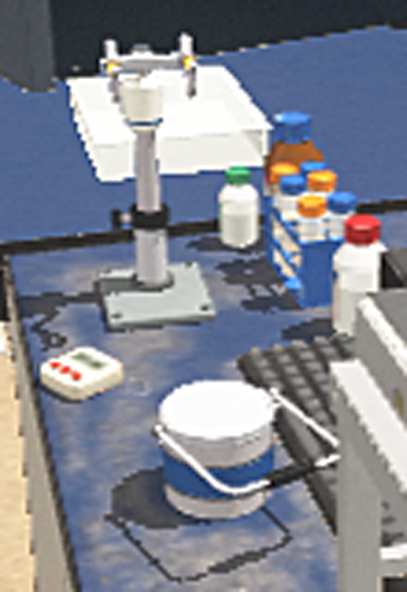

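The top crop shows latches at (138,47) and (133,129), the sleeve centred near (565,67) and the lid at (464,99). The side crop shows latches at (189,62) and (106,64), the column foot near (152,280) and the sleeve near (290,472).

```bash
cat > m.py <<'E'
from h import *
c1=cam("top");c2=cam("side")
T=lambda x,y:((x+.5)/3+125-.5,(y+.5)/3+185-.5)
S=lambda x,y:((x+.5)/3.7+180-.5,(y+.5)/3.7+130-.5)
# orange centroids
def blobs(c,x0,y0,x1,y1):
    g=cv2.cvtColor(c["image"],cv2.COLOR_BGR2HSV)[y0:y1,x0:x1]
    m=cv2.inRange(g,(8,90,120),(28,255,255))
    n,l,st,ce=cv2.connectedComponentsWithStats(m)
    return [(ce[i]+[x0,y0],st[i,4]) for i in range(1,n) if st[i,4]>2]
print(blobs(c1,140,190,190,240)); print(blobs(c2,200,135,240,155))
print("far latch",tri(c1,T(138,47),c2,S(189,63)))
print("near latch",tri(c1,T(133,129),c2,S(106,64)))
print("cup",tri(c1,T(40,85),c2,S(142,90)))
print("colfoot",plane(c2,*S(152,283),.012))
print("plate corners side",[plane(c2,*S(*p),.012).round(3).tolist() for p in((98,280),(107,325),(215,315),(195,265))])
print("plate corners top",[plane(c1,*T(*p),.012).round(3).tolist() for p in((182,42),(176,145))])
g=cv2.cvtColor(c1["image"],cv2.COLOR_BGR2GRAY)
m=(g[198:218,306:322]<60).astype(np.uint8); print(g[198:218,306:322])
mo=cv2.moments(m,True); u,v=mo["m10"]/mo["m00"]+306,mo["m01"]/mo["m00"]+198
print("sleeve top",u,v,plane(c1,u,v,.076), "tri",tri(c1,(u,v),c2,S(290,473)))
m=cv2.inRange(cv2.cvtColor(c1["image"],cv2.COLOR_BGR2HSV)[200:240,262:300],(0,0,185),(180,50,255))
m=cv2.morphologyEx(m,cv2.MORPH_OPEN,np.ones((7,7)));k=max(cv2.findContours(m,0,1)[0],key=cv2.contourArea)
(x,y),rad=cv2.minEnclosingCircle(k);e=cv2.fitEllipse(k);print("lid",x+262,y+200,rad,e,plane(c1,e[0][0]+262,e[0][1]+200,.08))
E
python3 m.py
```

```text
[(array([170.5  , 200.125]), np.int32(16)), (array([168.5  , 227.125]), np.int32(16))]
[(array([230. , 146.2]), np.int32(5)), (array([210., 147.]), np.int32(3))]
far latch (array([0.50887588, 0.1275005 , 0.27902825]), np.float64(0.001400192824901659))
near latch (array([0.43357935, 0.1307769 , 0.28362429]), np.float64(0.00708015990038243))
cup (array([0.47836315, 0.23005071, 0.22428191]), np.float64(0.0015927696732643375))
colfoot [0.47590811 0.22036743 0.012     ]
plate corners side [[0.421, 0.244, 0.012], [0.415, 0.134, 0.012], [0.525, 0.126, 0.012], [0.529, 0.254, 0.012]]
plate corners top [[0.534, 0.134, 0.012], [0.42, 0.14, 0.012]]
[[105 113 138 154 147 123 110 109 107 106 103 100  97  96  97  95]
 [104 107 123 146 145 117 103 105 106 104 104  98  97  96  95  95]
 [103 102 106 119 118  97  88  95 100 101 100  96  94  93  93  93]
 [101  97  89  84  78  70  76  89  94  96  94  91  89  89  91  91]
 [105  96  84  68  56  56  65  79  89  91  88  86  84  85  86  86]
 [106  99  88  70  56  55  60  74  84  87  86  83  83  83  83  85]
 [106 100  92  77  61  53  56  68  79  85  87  84  82
[... 561 characters left out ...]
03 103 102  98  86  81  87  97 105 111 112 112 109 107]
 [ 83  88 101 107 106 104  98  99 116 129 125 116 111 111 110 108]
 [ 76  83  96 107 109 108 106 111 132 149 145 124 112 109 108 108]
 [ 74  77  90 104 110 110 110 113 130 152 154 131 114 108 105 106]
 [ 79  77  83  97 108 112 111 112 126 147 155 138 118 109 106 105]]
sleeve top 312.05263157894734 206.5263157894737 [ 0.49883559 -0.27744473  0.076     ] tri (array([ 0.4983581 , -0.27757154,  0.07426228]), np.float64(0.0011563789905662228))
lid 279.29365158081055 218.08730125427246 14.117472648620605 ((17.156707763671875, 17.879173278808594), (26.39044189453125, 26.974679946899414), 150.0902099609375) [ 0.4642963  -0.17288488  0.08      ]
```

Emit:
{"method": "move_arm", "body": {"targets": [[[0,0,-4],[0,0,-0.154],50],[[0,0,-4],[0,0,-0.154],50],[[0,0,-4],[0,0,-0.154],50],[[0,0,-4],[0,0,-0.154],50],[[0,0,-2],[0,0,-0.155],50],[[-0.43,-4.2,0],[0,0,0],50],[[-0.43,-4.2,0],[0,0,0],50],[[-0.43,-4.2,0],[0,0,0],50],[[-0.43,-4.2,0],[0,0,0],50],[[-0.43,-4.2,0],[0,0,0],50],[[-0.43,-4.2,0],[0,0,0],50],[[-0.43,-4.2,0],[0,0,0],50],[[-0.43,-4.2,0],[0,0,0],50],[[-0.43,-4.2,0],[0,0,0],50],[[-0.43,-4.2,0],[0,0,0],50],[[-0.43,-4.2,0],[0,0,0],50],[[-0.43,-4.2,0],[0,0,0],50],[[0,0,0],[0,0,0],50]]}}

```text
time: 2.55
ee_pos: [0.4813, 0.0946, 0.4027]
eef_rot: [-0.154, 0.988, -0.0, 0.0]
ft_force: [-0.3, 1.6, -0.2]
width: 0.0438
grip_force: 0.0
```

Emit:
{"method": "move_arm", "body": {"targets": [[[1.1,-3.99,0],[0,0,0],50],[[1.1,-3.99,0],[0,0,0],50],[[1.1,-3.99,0],[0,0,0],50],[[1.1,-3.99,0],[0,0,0],50],[[1.1,-3.99,0],[0,0,0],50],[[1.1,-3.99,0],[0,0,0],50],[[1.1,-3.99,0],[0,0,0],50],[[1.1,-3.99,0],[0,0,0],50],[[1.1,-3.99,0],[0,0,0],50],[[0,0,5],[0,0,0],50],[[0,0,5],[0,0,0],50],[[0,0,5],[0,0,0],50],[[0,0,5],[0,0,0],50],[[0,0,5],[0,0,0],50],[[0,0,2],[0,0,0],50],[[0,0,0],[0,0,0],50],[[0,0,0],[0,0,0],50]]}}

```text
time: 4.68
ee_pos: [0.4984, -0.2739, 0.1337]
eef_rot: [-0.157, 0.988, -0.0, 0.001]
ft_force: [0.6, -0.9, 0.3]
width: 0.0437
grip_force: 0.0
```

```bash
python3 - <<'E'
from h import *
c=cam("side"); s=r.read_state(); p=s["ee_pos"]; print(p, proj(c,p), proj(c,[.4985,-.2775,.074]))
cv2.imwrite("pics/s1.png",cv2.resize(c["image"][190:310,180:330],None,fx=4,fy=4,interpolation=cv2.INTER_CUBIC))
E
```

```text
[ 0.49855982 -0.27408018  0.13391176] (np.float64(257.7396578220733), np.float64(238.12720289674638)) (np.float64(258.26332015358855), np.float64(257.5104637938601))
```

View pics/s1.png

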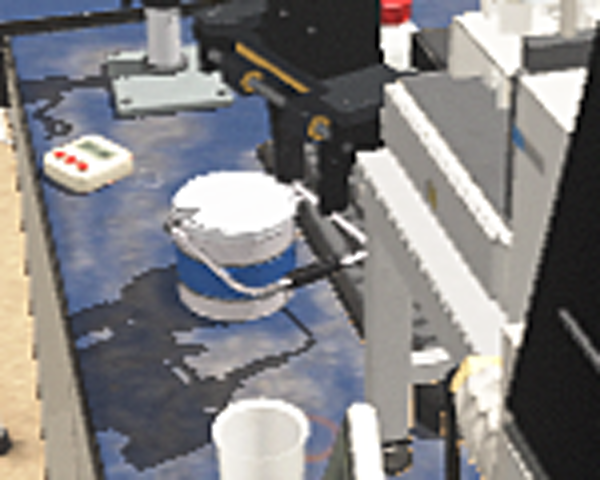

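The gripper is centred over the sleeve, which is at crop (300,272). A grey instrument frame stands at right with a post foot near crop (390,465), so I check its clearance.

```bash
python3 - <<'E'
from h import *
c=cam("side");t=cam("top")
S=lambda x,y:(x/4+180,y/4+190)
for p in((368,445),(410,465)):print("foot",plane(c,*S(*p),0).round(3))
for p in((358,155),(388,85),(510,240)):
  print(p,[plane(c,*S(*p),z).round(3).tolist() for z in(.1,.15,.2,.25)])
for z in(.05,.1,.15,.2): print(z,[plane(t,u/1.5,v/1.5,z).round(3).tolist() for u,v in((520,190),(520,300),(535,303),(548,190))])
cv2.imwrite("pics/t1.png",cv2.resize(t["image"][110:240,260:400],None,fx=4.5,fy=4.5,interpolation=cv2.INTER_CUBIC))
E
```

```text
foot [ 0.508 -0.38   0.   ]
foot [ 0.528 -0.406  0.   ]
(358, 155) [[0.562, -0.171, 0.1], [0.536, -0.26, 0.15], [0.51, -0.349, 0.2], [0.484, -0.438, 0.25]]
(388, 85) [[0.621, -0.06, 0.1], [0.59, -0.159, 0.15], [0.558, -0.258, 0.2], [0.527, -0.357, 0.25]]
(510, 240) [[0.628, -0.317, 0.1], [0.596, -0.393, 0.15], [0.564, -0.47, 0.2], [0.532, -0.546, 0.25]]
0.05 [[0.761, -0.402, 0.05], [0.52, -0.393, 0.05], [0.513, -0.425, 0.05], [0.76, -0.463, 0.05]]
0.1 [[0.748, -0.39, 0.1], [0.516, -0.382, 0.1], [0.51, -0.412, 0.1], [0.747, -0.448, 0.1]]
0.15 [[0.735, -0.378, 0.15], [0.513, -0.37, 0.15], [0.507, -0.4, 0.15], [0.735, -0.434, 0.15]]
0.2 [[0.723, -0.366, 0.2], [0.51, -0.359, 0.2], [0.504, -0.387, 0.2], [0.722, -0.42, 0.2]]
```

View pics/t1.png

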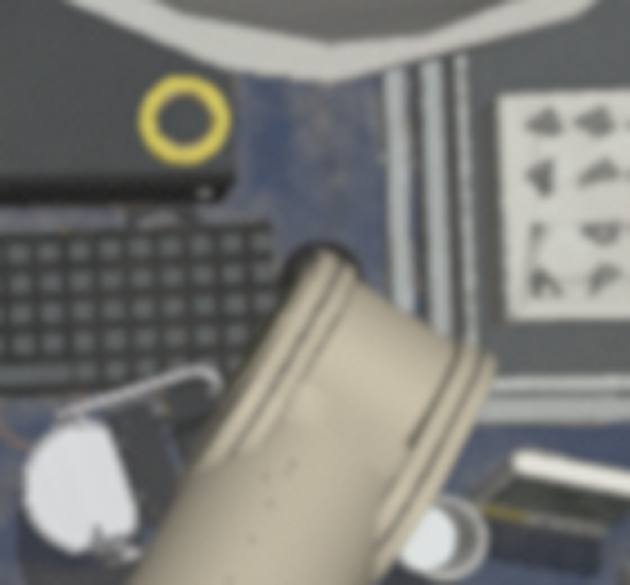

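The instrument wall (top about 0.22 m, face at y≈-0.38) comes within millimetres of the hand's end. I tilt the hand 0.2 rad about the freely spinning sleeve before descending.

Emit:
{"method": "move_arm", "body": {"targets": [[[0,0,0],[0.1,0,0],50],[[0,0,0],[0.1,0,0],50],[[0.1,0.85,0],[0,0,0],50],[[0,0,2.5],[0,0,0],50],[[0,0,2.5],[0,0,0],50],[[0,0,1.5],[0,0,0],50],[[0,0,0.9],[0,0,0],50],[[0,0,0],[0,0,0],50],[[0,0,0],[0,0,0],50]], "grip_force": 15}}

```text
time: 5.95
ee_pos: [0.4991, -0.2805, 0.059]
eef_rot: [-0.156, 0.983, -0.099, 0.016]
ft_force: [0.2, 0.8, 0.7]
width: 0.0436
grip_force: 0.0
```

```bash
python3 - <<'E'
from h import *
c=cam("side"); s=r.read_state(); p=s["ee_pos"]; print(p, s["ft_force"],s["eef_rot"])
cv2.imwrite("pics/s2.png",cv2.resize(c["image"][210:300,200:320],None,fx=5,fy=5,interpolation=cv2.INTER_CUBIC))
E
```

```text
[ 0.49908989 -0.28042347  0.05900616] [-0.19303191 -0.97008901 -0.87491551] [-0.15615402  0.98266451 -0.09861031  0.0161987 ]
```

View pics/s2.png

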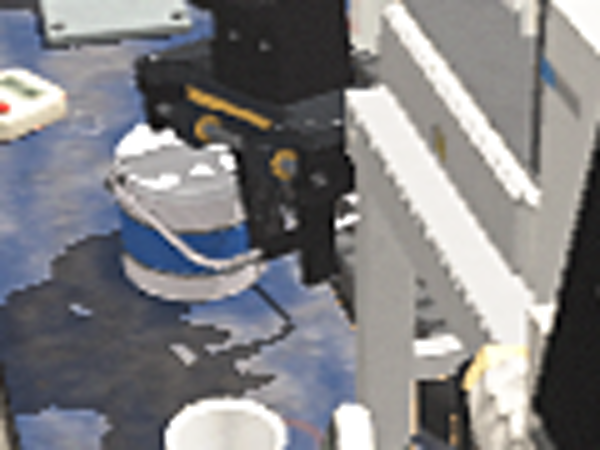

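The fingers straddle the wire, clear of the instrument and the can. Closing.

Emit:
{"method": "move_arm", "body": {"targets": [[[0,0,0],[0,0,0],25],[[0,0,0],[0,0,0],20],[[0,0,0],[0,0,0],16],[[0,0,0],[0,0,0],12],[[0,0,0],[0,0,0],8],[[0,0,0],[0,0,0],4],[[0,0,0],[0,0,0],4],[[0,0,0],[0,0,0],4]], "grip_force": 15}}

```text
time: 7.0
ee_pos: [0.4987, -0.2805, 0.0584]
eef_rot: [-0.156, 0.983, -0.099, 0.016]
ft_force: [0.4, 0.0, 0.7]
width: 0.012
grip_force: 15.0
```

```bash
python3 - <<'E'
import numpy as np
L=.0154; ph=np.radians(np.r_[0,3,np.arange(9,88,6),90]); th=np.interp(ph,np.radians([24,84]),[.2,0])
P=np.c_[.11*np.cos(ph)+L*np.sin(th),.11*np.sin(ph)-L*np.cos(th)]
for i in range(1,len(ph)):
    d=P[i]-P[i-1];t=th[i-1]
    y=np.array([-np.cos(t),-np.sin(t)]);z=np.array([np.sin(t),-np.cos(t)])
    print(i,np.degrees(ph[i]).round(),(d@y*100).round(2),(d@z*100).round(2),(th[i]-t).round(4))
E
```

```text
1 3.0 -0.1 -0.57 0.0
2 9.0 -0.11 -1.15 0.0
3 15.0 0.01 -1.15 0.0
4 21.0 0.13 -1.14 0.0
5 27.0 0.27 -1.12 -0.01
6 33.0 0.41 -1.09 -0.02
7 39.0 0.54 -1.03 -0.02
8 45.0 0.66 -0.96 -0.02
9 51.0 0.78 -0.88 -0.02
10 57.0 0.88 -0.78 -0.02
11 63.0 0.97 -0.66 -0.02
12 69.0 1.05 -0.54 -0.02
13 75.0 1.11 -0.41 -0.02
14 81.0 1.15 -0.27 -0.02
15 87.0 1.16 -0.13 -0.01
16 90.0 0.58 -0.02 0.0
```

Emit:
{"method": "move_arm", "body": {"targets": [[[0,-0.1,-0.57],[0,0,0],4],[[0,-0.11,-1.15],[0,0,0],4],[[0,0.01,-1.15],[0,0,0],4],[[0,0.13,-1.14],[0,0,0],4],[[0,0.27,-1.12],[-0.01,0,0],4],[[0,0.41,-1.09],[-0.02,0,0],4],[[0,0.54,-1.03],[-0.02,0,0],4],[[0,0.66,-0.96],[-0.02,0,0],4],[[0,0,0],[0,0,0],4]], "grip_force": 25}}

```text
time: 8.12
ee_pos: [0.4885, -0.2484, 0.1364]
eef_rot: [-0.157, 0.986, -0.064, 0.011]
ft_force: [2.1, -0.6, 0.6]
width: 0.011
grip_force: 25.0
```

Emit:
{"method": "move_arm", "body": {"targets": [[[0,0.78,-0.88],[-0.02,0,0],4],[[0,0.88,-0.78],[-0.02,0,0],4],[[0,0.97,-0.66],[-0.02,0,0],4],[[0,1.05,-0.54],[-0.02,0,0],4],[[0,1.11,-0.41],[-0.02,0,0],4],[[0,1.15,-0.27],[-0.02,0,0],4],[[0,1.16,-0.13],[-0.01,0,0],4],[[0,0.58,0.02],[0,0,0],4],[[0,0,0],[0,0,0],4],[[0,0,0],[0,0,0],4]]}}

```text
time: 9.38
ee_pos: [0.4636, -0.1726, 0.1679]
eef_rot: [-0.157, 0.988, 0.0, 0.0]
ft_force: [-0.9, -0.3, 5.5]
width: 0.0109
grip_force: 25.0
```

```bash
python3 - <<'E'
from h import *
c=cam("side"); t=cam("top"); s=r.read_state(); p=s["ee_pos"]; print(p, s["ft_force"],s["eef_rot"])
a=cv2.resize(c["image"][190:290,190:320],None,fx=5,fy=5,interpolation=cv2.INTER_CUBIC)
cv2.imwrite("pics/s3.png",a)
E
```

```text
[ 0.46365806 -0.1726378   0.16793473] [-1.42692266 -0.87682878  6.01880706] [-1.57044175e-01  9.87591549e-01 -1.51695979e-05  2.44421295e-04]
```

View pics/s3.png

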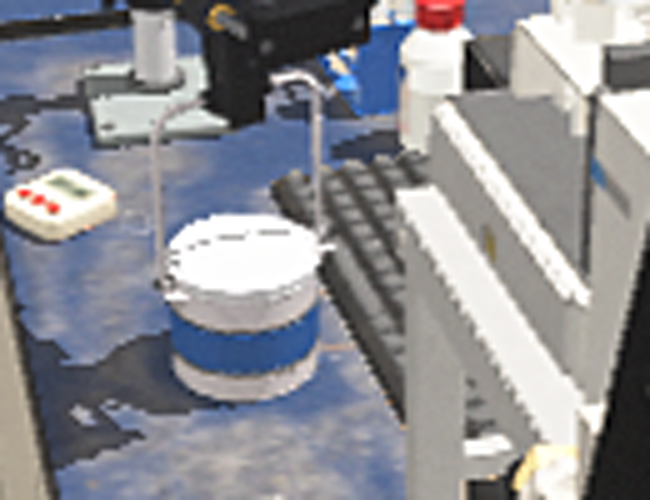

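The bail is upright, the can still stands level in place, and the gripper presses lightly (5.5 N). Now lift and turn it to line up with the stand.

Emit:
{"method": "move_arm", "body": {"targets": [[[0,0,-0.2],[0,0,0],4],[[0,0,-0.4],[0,0,0],4],[[0,0,-0.8],[0,0,0],4],[[0,0,-1.2],[0,0,0.02],4],[[0,0,-1.6],[0,0,0.04],4],[[0,0,-1.8],[0,0,0.05],4],[[0,0,-1.8],[0,0,0.05],4],[[0,0,-1.6],[0,0,0.05],4],[[0,0,-1.4],[0,0,0.05],4],[[0,0,-1.0],[0,0,0.05],4],[[0,0,-0.6],[0,0,0.04],4],[[0,0,-0.3],[0,0,0.02],4],[[0,0,0],[0,0,0],4],[[0,0,0],[0,0,0],4]], "grip_force": 30}}

```text
time: 11.22
ee_pos: [0.4634, -0.1728, 0.2944]
eef_rot: [0.027, 1.0, 0.0, -0.0]
ft_force: [-0.7, 0.8, -3.7]
width: 0.0109
grip_force: 30.0
```

```bash
python3 - <<'E'
from h import *
from scipy.spatial.transform import Rotation as R
s=r.read_state(); print(s["ee_pos"], s["ft_force"],s["torque"]); M=R.from_quat(s["eef_rot"]).as_matrix(); print(M.round(3)); d=np.array([.4680,.030,.295])-s["ee_pos"]; print(M.T@d*100)
E
```

```text
[ 0.46341314 -0.17283109  0.29443003] [-0.66583524  0.80064392 -3.68362258] [-0.00042009  0.01345836  0.02433142]
[[-0.999  0.054 -0.   ]
 [ 0.054  0.999  0.   ]
 [ 0.     0.    -1.   ]]
[ 0.64540732 20.27803527 -0.05369743]
```

Emit:
{"method": "move_arm", "body": {"targets": [[[0.01,0.3,0],[0,0,0],4],[[0.03,0.7,0],[0,0,0],4],[[0.05,1.2,0],[0,0,0],4],[[0.07,1.6,0],[0,0,0],4],[[0.08,1.9,0],[0,0,0],4],[[0.09,2.1,0],[0,0,0],4],[[0.1,2.2,0],[0,0,0],4],[[0.1,2.2,0],[0,0,0],4],[[0.09,2.1,0],[0,0,0],4],[[0.08,1.9,0],[0,0,0],4],[[0.07,1.6,0],[0,0,0],4],[[0.05,1.2,0],[0,0,0],4],[[0.03,0.8,0],[0,0,0],4],[[0.01,0.4,0],[0,0,0],4],[[0,0,0],[0,0,0],4],[[0,0,0],[0,0,0],4]]}}

```text
time: 13.22
ee_pos: [0.4661, 0.0287, 0.2946]
eef_rot: [0.028, 1.0, -0.0, 0.0]
ft_force: [-0.1, -0.0, -4.0]
width: 0.0108
grip_force: 30.0
```

```bash
python3 - <<'E'
from h import *
c=cam("side"); t=cam("top"); s=r.read_state(); p=s["ee_pos"]; print(p, s["ft_force"])
a=cv2.resize(c["image"][110:210,190:270],None,fx=5,fy=5,interpolation=cv2.INTER_CUBIC)
b=cv2.resize(t["image"][170:270,125:205],None,fx=5,fy=5,interpolation=cv2.INTER_CUBIC)
cv2.imwrite("pics/s4.png",np.hstack([a,b]))
w=p+np.array([0,0,.0154]); print("wire px",proj(c,w),proj(t,w))
E
```

```text
[0.46606653 0.02881922 0.29463736] [ 0.3380527   0.28415747 -3.92106893]
wire px (np.float64(223.46028254575378), np.float64(146.7793197329476)) (np.float64(206.24733682340576), np.float64(215.87896360540827))
```

View pics/s4.png

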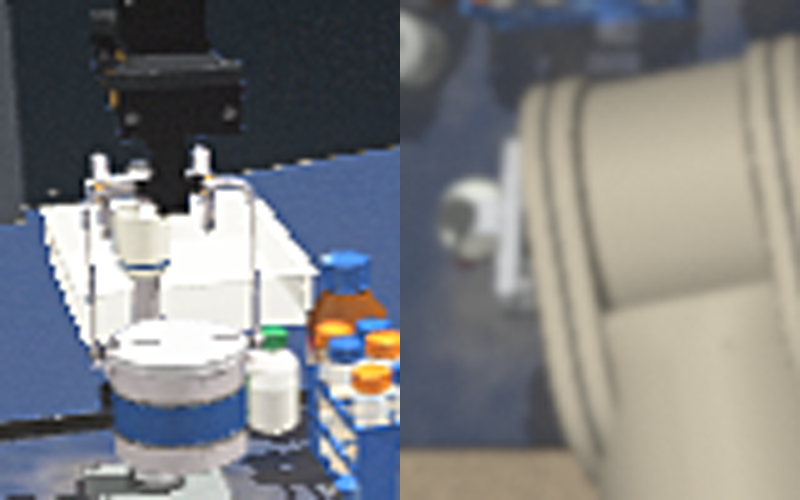

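```bash
python3 - <<'E'
from h import *
c=cam("side")
S=lambda x,y:((x+.5)/5+190-.5,(y+.5)/5+110-.5)
def py(p,y):
    o,d=ray(c,*S(*p)); return (o+d*(y-o[1])/d[1]).round(4)
print("bottoms",py((208,231),.127),py((105,237),.130))
print("nosetops",py((203,146),.157),py((98,153),.160))
print("same as tips",py((203,146),.118),py((98,153),.121))
print("latches",py((192,184),.125),py((98,187),.128))
g=c["image"][130:162,205:240]; cv2.imwrite("pics/s5.png",cv2.resize(g,None,fx=16,fy=16,interpolation=cv2.INTER_CUBIC))
for z in(.234,.244,.254):
  print(z,[[round(float(v),1) for v in proj(c,q)] for q in((.507,.127,z-.008),(.507,.119,z+.034),(.507,.157,z+.048),(.507,.187,z+.02))])
E
```

```text
bottoms [0.5085 0.127  0.2457] [0.4358 0.13   0.2471]
nosetops [0.5129 0.157  0.2992] [0.4384 0.16   0.2994]
same as tips [0.5057 0.118  0.31  ] [0.4333 0.121  0.3101]
latches [0.4981 0.125  0.2816] [0.4328 0.128  0.2841]
0.234 [[231.0, 161.2], [231.0, 150.4], [228.8, 143.6], [227.5, 148.9]]
0.244 [[230.9, 158.5], [230.9, 147.6], [228.6, 140.9], [227.4, 146.2]]
0.254 [[230.8, 155.8], [230.8, 144.9], [228.5, 138.2], [227.3, 143.6]]
```

View pics/s5.png

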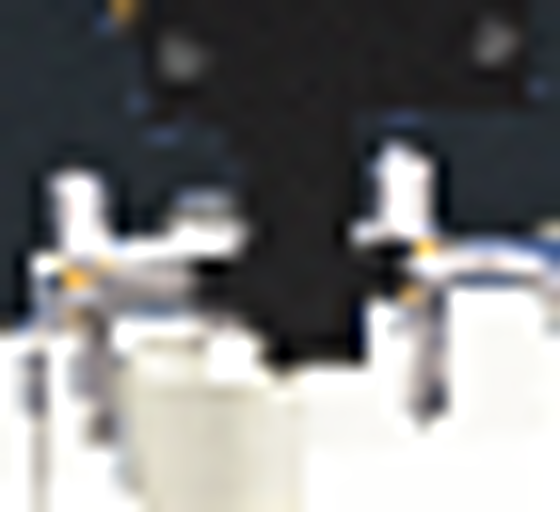

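Hook bottoms at px (231.8,156.5) and (211.4,157.5) and nose tops at row 139 agree on a saddle height of about 0.251 m, with the hook middle at about (0.473, 0.130). Moving the wire over the mouths.

Emit:
{"method": "move_arm", "body": {"targets": [[[-0.01,0.2,0],[0,0,0],4],[[-0.01,0.5,0],[0,0,0],4],[[-0.02,0.9,0],[0,0,0],4],[[-0.02,1.2,0],[0,0,0],4],[[-0.02,1.4,0],[0,0,0],4],[[-0.02,1.5,0],[0,0,0],4],[[-0.02,1.4,0],[0,0,0],4],[[-0.01,1.2,0],[0,0,0],4],[[-0.01,0.9,0],[0,0,0],4],[[0,0.6,0],[0,0,0],4],[[0,0.3,0],[0,0,0],4],[[0,0,0],[0,0,0],4],[[0,0,0],[0,0,0],4],[[0,0,0.5],[0,0,0],4],[[0,0,0.5],[0,0,0],4],[[0,0,0.5],[0,0,0],4],[[0,0,0.3],[0,0,0],4],[[0,0,0],[0,0,0],4],[[0,0,0],[0,0,0],4]]}}

```text
time: 15.75
ee_pos: [0.4731, 0.1301, 0.2768]
eef_rot: [0.027, 1.0, 0.0, 0.0]
ft_force: [0.7, 1.1, -3.1]
width: 0.0108
grip_force: 30.0
```

```bash
python3 - <<'E'
from h import *
f=[]
for i in range(6):
    t=cam("top") if i%2 else cam("side"); s=r.read_state(); f.append(s["ft_force"])
    if i==0: c=t
print(s["ee_pos"],np.mean(f,0).round(2),np.std(f,0).round(2),s["time"])
a=cv2.resize(c["image"][115:205,200:250],None,fx=6,fy=6,interpolation=cv2.INTER_CUBIC)
b=cv2.resize(t["image"][180:270,140:190],None,fx=6,fy=6,interpolation=cv2.INTER_CUBIC)
cv2.imwrite("pics/s6.png",np.hstack([a,b]))
E
```

```text
[0.47300128 0.13011091 0.27670071] [-0.1   0.38 -4.27] [0.33 0.71 0.57] 16.05
```

View pics/s6.png

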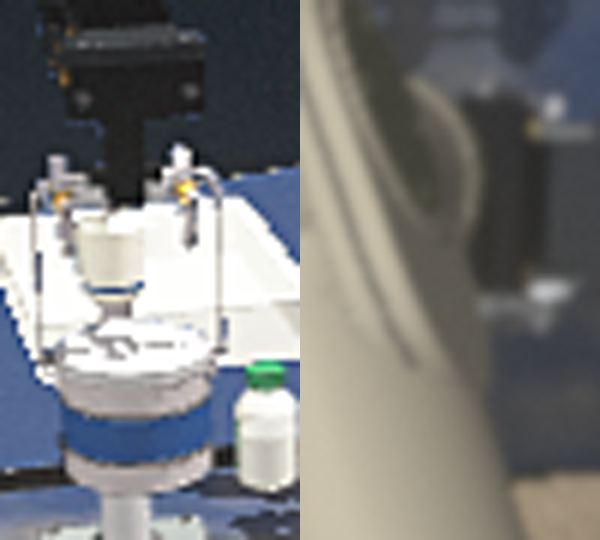

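The side crop shows the bail centred on the hooks, its legs straddling both, with the hook bottoms at about (70,245) and (190,240). That picture took me past the 10-view limit, so from here I go by force feel and numbers only.

Emit:
{"method": "move_arm", "body": {"targets": [[[0,0,0.25],[0,0,0],4],[[0,0,0.25],[0,0,0],4],[[0,0,0.2],[0,0,0],4],[[0,0,0.2],[0,0,0],4],[[0,0,0.1],[0,0,0],4],[[0,0,0],[0,0,0],4]]}}

```text
time: 16.8
ee_pos: [0.473, 0.1301, 0.2666]
eef_rot: [0.027, 1.0, 0.0, 0.0]
ft_force: [0.3, -0.1, -4.2]
width: 0.0108
grip_force: 30.0
```

```bash
cat > f.py <<'E'
from h import *
f=[]
for i in range(6): r.camera("top"); s=r.read_state(); f.append(np.r_[s["ft_force"],s["torque"]])
print(s["time"],s["ee_pos"].round(4) if hasattr(s["ee_pos"],"round") else s["ee_pos"],"wire",s["ee_pos"][2]+.0154,np.mean(f,0).round(2),np.std(f,0).round(2))
E
python3 f.py
```

```text
17.1 [0.473  0.1301 0.2667] wire 0.2820818369687966 [ 0.41 -0.29 -4.12  0.04  0.01  0.01] [0.14 0.59 0.43 0.02 0.03 0.01]
```

Emit:
{"method": "move_arm", "body": {"targets": [[[0,0,0.15],[0,0,0],4],[[0,0,0.15],[0,0,0],4],[[0,0,0.15],[0,0,0],4],[[0,0,0.15],[0,0,0],4],[[0,0,0],[0,0,0],4]]}}

```text
time: 17.73
ee_pos: [0.4732, 0.1302, 0.2611]
eef_rot: [0.027, 1.0, 0.0, 0.0]
ft_force: [-1.5, 0.2, 3.5]
width: 0.0108
grip_force: 30.0
```

```bash
python3 f.py
```

```text
18.025 [0.4732 0.1301 0.2609] wire 0.27625173050293816 [-0.31  0.15  4.24  0.1   0.07 -0.01] [0.32 0.52 0.53 0.02 0.09 0.03]
```

Emit:
{"method": "move_arm", "body": {"targets": [[[0,0,0.1],[0,0,0],4],[[0,0,0.1],[0,0,0],4],[[0,0,0.1],[0,0,0],4],[[0,0,0],[0,0,0],4]]}}

```text
time: 18.52
ee_pos: [0.4732, 0.1298, 0.258]
eef_rot: [0.028, 1.0, 0.0, 0.0]
ft_force: [0.7, -1.3, 8.1]
width: 0.0111
grip_force: 30.0
```

```bash
python3 f.py
```

```text
18.825 [0.4732 0.1298 0.258 ] wire 0.27343803556389334 [-0.39 -0.85  7.31 -0.15  0.18  0.03] [0.61 0.31 0.3  0.02 0.01 0.01]
```

Emit:
{"method": "move_arm", "body": {"targets": [[[0,0,0.08],[0,0,0],4],[[0,0,0.07],[0,0,0],4],[[0,0,0],[0,0,0],4]]}}

```text
time: 19.2
ee_pos: [0.4733, 0.1296, 0.2566]
eef_rot: [0.028, 1.0, -0.0, 0.0]
ft_force: [-0.3, -0.8, 7.8]
width: 0.0109
grip_force: 30.0
```

```bash
python3 f.py
```

```text
19.5 [0.4733 0.1297 0.2567] wire 0.2721103872155855 [-1.15 -1.36  8.44 -0.32  0.21  0.  ] [0.31 0.44 0.37 0.04 0.04 0.03]
```

Emit:
{"method": "move_arm", "body": {"targets": [[[0,-0.1,0],[0,0,0],4],[[0,-0.1,0],[0,0,0],4],[[0,-0.1,0],[0,0,0],4],[[0,0,0],[0,0,0],4]]}}

```text
time: 20.0
ee_pos: [0.473, 0.1266, 0.2561]
eef_rot: [0.028, 1.0, -0.0, 0.0]
ft_force: [1.1, -1.6, 3.7]
width: 0.0113
grip_force: 30.0
```

```bash
python3 f.py
```

```text
20.3 [0.4729 0.1268 0.2561] wire 0.27148221744166473 [ 1.38 -2.24  4.19 -0.45 -0.25 -0.  ] [0.4  0.43 0.61 0.05 0.08 0.03]
```

Emit:
{"method": "move_arm", "body": {"targets": [[[0,-0.1,0],[0,0,0],4],[[0,-0.1,0],[0,0,0],4],[[0,0,0],[0,0,0],4]]}}

```text
time: 20.68
ee_pos: [0.4725, 0.1251, 0.256]
eef_rot: [0.027, 1.0, 0.0, -0.0]
ft_force: [0.5, -0.2, 3.2]
width: 0.0109
grip_force: 30.0
```

```bash
python3 f.py
```

```text
20.975 [0.4725 0.1251 0.256 ] wire 0.27140145215381595 [ 0.07 -0.46  2.71 -0.12  0.02  0.02] [0.34 0.34 0.72 0.03 0.04 0.03]
```

Emit:
{"method": "move_arm", "body": {"targets": [[[0,0,0.1],[0,0,0],4],[[0,0,0.1],[0,0,0],4],[[0,0,0.1],[0,0,0],4],[[0,0,0],[0,0,0],4]]}}

```text
time: 21.48
ee_pos: [0.4728, 0.1249, 0.2531]
eef_rot: [0.028, 1.0, -0.0, 0.0]
ft_force: [-0.8, -2.4, 4.0]
width: 0.011
grip_force: 30.0
```

```bash
python3 f.py
```

```text
21.775 [0.4728 0.1249 0.2532] wire 0.26855542990494735 [-0.2  -1.7   3.9  -0.34  0.03  0.02] [0.46 0.77 0.34 0.02 0.02 0.01]
```

Emit:
{"method": "move_arm", "body": {"targets": [[[0,-0.05,0.1],[0,0,0],4],[[0,-0.05,0.1],[0,0,0],4],[[0,0,0.1],[0,0,0],4],[[0,0,0],[0,0,0],4]]}}

```text
time: 22.28
ee_pos: [0.472, 0.1243, 0.2492]
eef_rot: [0.027, 1.0, -0.0, -0.001]
ft_force: [-0.2, -1.2, -3.7]
width: 0.0108
grip_force: 30.0
```

```bash
python3 f.py
```

```text
22.575 [0.4726 0.1242 0.25  ] wire 0.2654381862809189 [ 0.42  0.02 -4.33  0.01  0.02  0.02] [0.37 0.24 0.38 0.03 0.02 0.04]
```

The load dropped to zero after about 14 mm of latch travel, so the wire is past the latches. Now feeling down for the saddle.

Emit:
{"method": "move_arm", "body": {"targets": [[[0,0,0.15],[0,0,0],4],[[0,0,0.15],[0,0,0],4],[[0,0,0.15],[0,0,0],4],[[0,0,0.15],[0,0,0],4],[[0,0,0],[0,0,0],4]]}}

```text
time: 23.2
ee_pos: [0.4726, 0.1241, 0.244]
eef_rot: [0.027, 1.0, 0.0, -0.0]
ft_force: [-0.7, 0.3, -3.5]
width: 0.0111
grip_force: 30.0
```

```bash
python3 f.py
```

```text
23.5 [0.4727 0.1241 0.2442] wire 0.25958100210836765 [-0.15 -0.08 -3.89  0.08  0.01 -0.01] [0.29 0.69 0.37 0.02 0.02 0.03]
```

Emit:
{"method": "move_arm", "body": {"targets": [[[0,0,0.15],[0,0,0],4],[[0,0,0.15],[0,0,0],4],[[0,0,0.1],[0,0,0],4],[[0,0,0],[0,0,0],4]]}}

```text
time: 24.0
ee_pos: [0.4729, 0.1247, 0.2406]
eef_rot: [0.027, 1.0, 0.001, 0.001]
ft_force: [0.5, 3.5, 2.3]
width: 0.0109
grip_force: 30.0
```

```bash
python3 f.py
```

```text
24.3 [0.4729 0.1245 0.2404] wire 0.2558463176633306 [ 0.53  4.23  3.25  1.01 -0.12  0.01] [0.58 0.68 0.84 0.09 0.07 0.03]
```

The bowl of the hooks pushes the wire toward +y, so I ease it that way.

Emit:
{"method": "move_arm", "body": {"targets": [[[0,0.1,0],[0,0,0],4],[[0,0.1,0],[0,0,0],4],[[0,0.1,0],[0,0,0],4],[[0,0,0],[0,0,0],4]]}}

```text
time: 24.8
ee_pos: [0.4725, 0.1265, 0.2396]
eef_rot: [0.028, 1.0, -0.0, -0.001]
ft_force: [0.3, 0.1, -0.5]
width: 0.0112
grip_force: 30.0
```

```bash
python3 f.py
```

```text
25.1 [0.4726 0.1269 0.2398] wire 0.25524801068349495 [-0.18 -0.11 -1.84 -0.06 -0.   -0.  ] [0.26 0.39 0.68 0.02 0.04 0.02]
```

Emit:
{"method": "move_arm", "body": {"targets": [[[0,0,0.05],[0,0,0],4],[[0,0,0.05],[0,0,0],4],[[0,0,0],[0,0,0],4]]}}

```text
time: 25.48
ee_pos: [0.4728, 0.1271, 0.2392]
eef_rot: [0.027, 1.0, 0.0, 0.0]
ft_force: [-1.4, -0.1, 0.0]
width: 0.0109
grip_force: 30.0
```

```bash
python3 f.py
```

```text
25.775 [0.4728 0.1271 0.2392] wire 0.2545575996681415 [-1.29 -0.44 -0.26 -0.05  0.24  0.01] [0.48 0.53 0.41 0.03 0.02 0.03]
```

Emit:
{"method": "move_arm", "body": {"targets": [[[0,0,0.05],[0,0,0],4],[[0,0,0],[0,0,0],4],[[0,0,0],[0,0,0],4]]}}

```text
time: 26.15
ee_pos: [0.4728, 0.1271, 0.2387]
eef_rot: [0.027, 1.0, 0.0, 0.0]
ft_force: [-0.9, -0.7, 2.6]
width: 0.0109
grip_force: 30.0
```

```bash
python3 f.py
python3 - <<'E'
from h import *
c=cam("side")["image"]; g=cv2.cvtColor(c,cv2.COLOR_BGR2HSV)
m=cv2.inRange(g[130:165,200:245],(8,80,110),(30,255,255)); n,l,st,ce=cv2.connectedComponentsWithStats(m)
print([(ce[i]+[200,130],st[i,4]) for i in range(1,n)])
cc=cam("side");
# can blue band extents
b=cv2.inRange(g[150:230,195:245],(100,150,60),(118,255,220)); n,l,st,ce=cv2.connectedComponentsWithStats(b); print([(st[i],ce[i]+[195,150]) for i in range(1,n) if st[i,4]>60])
E
```

```text
26.45 [0.4728 0.1271 0.2386] wire 0.2540428977393185 [-1.55 -0.18  1.22 -0.01  0.36 -0.01] [0.35 0.41 0.26 0.02 0.03 0.04]
[(array([211., 139.]), np.int32(1)), (array([209.85714286, 147.71428571]), np.int32(7)), (array([230.42857143, 146.85714286]), np.int32(7))]
[(array([ 16,  43,  25,   9, 112], dtype=int32), array([223.69642857, 197.40178571]))]
```

Force-bearing on the bottom (stiffness about 4 N/mm), both brass latches back at their shut positions (px (209.9,147.7) and (230.4,146.9)). Relieve the side load and let go gently.

Emit:
{"method": "move_arm", "body": {"targets": [[[0.04,0,-0.03],[0,0,0],4],[[0,0,0],[0,0,0],4],[[0,0,0],[0,0,0],10],[[0,0,0],[0,0,0],14],[[0,0,0],[0,0,0],18],[[0,0,0],[0,0,0],22],[[0,0,0],[0,0,0],27],[[0,0,0],[0,0,0],32],[[0,0,0],[0,0,0],36],[[0,0,0],[0,0,0],36],[[0,0,0],[0,0,0],36]], "grip_force": 10}}

```text
time: 27.92
ee_pos: [0.4724, 0.1271, 0.2389]
eef_rot: [0.027, 1.0, 0.0, 0.0]
ft_force: [-1.2, 0.5, 0.3]
width: 0.0313
grip_force: 0.0
```

```bash
python3 f.py
```

```text
28.225 [0.4724 0.1271 0.2389] wire 0.25433791572898545 [ 0.06  0.08 -0.15  0.03 -0.01  0.  ] [0.37 0.31 0.49 0.01 0.04 0.03]
```

Released with no contact force left. Retreating straight up.

Emit:
{"method": "move_arm", "body": {"targets": [[[0,0,-0.5],[0,0,0],36],[[0,0,-0.8],[0,0,0],36],[[0,0,-1],[0,0,0],36],[[0,0,-1.2],[0,0,0],36],[[0,0,-1.5],[0,0,0],36],[[0,0,-2],[0,0,0],36],[[0,0,-2.5],[0,0,0],36],[[0,0,-3],[0,0,0],36],[[0,0,-3],[0,0,0],36],[[0,0,0],[0,0,0],36],[[0,0,0],[0,0,0],36],[[0,0,0],[0,0,0],36],[[0,0,0],[0,0,0],36],[[0,0,0],[0,0,0],36]]}}

```text
time: 29.98
ee_pos: [0.4723, 0.1271, 0.3936]
eef_rot: [0.027, 1.0, -0.0, -0.0]
ft_force: [-0.4, -0.0, 0.2]
width: 0.0316
grip_force: 0.0
```

```bash
cat > w.py <<'E'
from h import *
for k in range(10):
    cc=cam("side"); g=cv2.cvtColor(cc["image"],cv2.COLOR_BGR2HSV)
    b=cv2.inRange(g[150:230,195:245],(100,150,60),(118,255,220)); n,l,st,ce=cv2.connectedComponentsWithStats(b); i=1+np.argmax(st[1:,4])
    m=cv2.inRange(g[130:165,200:245],(8,80,110),(30,255,255)); n,l,s2,c2=cv2.connectedComponentsWithStats(m)
    print(round(r.read_state()["time"],2),st[i].tolist(),(ce[i]+[195,150]).round(2),[((c2[j]+[200,130]).round(1).tolist(),int(s2[j,4])) for j in range(1,n)])
print(proj(cc,[.473,.080,.105]))
E
python3 w.py
```

```text
30.02 [16, 42, 24, 10, 103] [223.76 197.39] [([230.3, 146.6], 9), ([209.6, 147.6], 5)]
30.07 [16, 42, 24, 10, 105] [223.36 197.33] [([230.3, 146.6], 9), ([209.6, 147.6], 5)]
30.12 [16, 42, 25, 10, 109] [223.46 197.29] [([230.3, 146.6], 9), ([209.6, 147.6], 5)]
30.18 [16, 42, 25, 10, 105] [223.28 197.31] [([230.3, 146.6], 9), ([209.6, 147.6], 5)]
30.23 [16, 42, 25, 10, 105] [223.63 197.39] [([230.3, 146.6], 9), ([209.6, 147.6], 5)]
30.27 [16, 42, 25, 10, 108] [223.28 197.39] [([230.3, 146.6], 9), ([209.6, 147.6], 5)]
30.32 [16, 42, 25, 10, 101] [223.86 197.35] [([230.3, 146.6], 9), ([209.6, 147.6], 5)]
30.38 [16, 42, 25, 10, 107] [223.55 197.34] [([230.3, 146.6], 9), ([209.6, 147.6], 5)]
30.43 [16, 42, 25, 10, 100] [223.54 197.29] [([230.3, 146.6], 9), ([209.6, 147.6], 5)]
30.48 [16, 42, 25, 10, 106] [223.71 197.3 ] [([230.3, 146.6], 9), ([209.6, 147.6], 5)]
(np.float64(225.4326677389649), np.float64(198.515264227971))
```

The can hangs still and level on both hooks, and both latches are shut. After a short settling time I hand in.

Emit:
{"method": "move_arm", "body": {"targets": [[[0,0,-1],[0,0,0],36],[[0,0,0],[0,0,0],36],[[0,0,0],[0,0,0],36],[[0,0,0],[0,0,0],36],[[0,0,0],[0,0,0],36],[[0,0,0],[0,0,0],36],[[0,0,0],[0,0,0],36],[[0,0,0],[0,0,0],36],[[0,0,0],[0,0,0],36],[[0,0,0],[0,0,0],36],[[0,0,0],[0,0,0],36],[[0,0,0],[0,0,0],36]]}}

```text
time: 31.98
ee_pos: [0.4724, 0.1271, 0.4039]
eef_rot: [0.027, 1.0, 0.0, -0.0]
ft_force: [0.1, -0.4, -0.1]
width: 0.0313
grip_force: 0.0
```

```bash
python3 -c "from h import *;print(r.close_job())"
```

```text
the job is handed in; nothing more can be done
None
```

The can hangs still on both hooks with both latches reading shut, and the job was handed in at about 32 s with the arm clear; the highest scale load I read was about 13 N (20 N limit), no verdict came back, and I viewed 11 pictures, one over the limit of 10.

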